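# Steer the laser spot onto the cross with the mirror's two adjusters

### The arm

A 6-joint arm with a two-finger parallel gripper is mounted at the origin on the work surface. World frame = base frame: x ahead of the robot, y to its left, z up, the work surface at z = 0. Lengths are in m, angles in rad, forces in N, time in s.
With the tool pointing down it reaches from about 0.375 to 0.975 m from the base axis. Payload 3.8 kg.
Tool frame: the origin (TCP) lies on the centre line of the jaws, within the pads' length; the fingertips stand 8 mm ahead of it and the grasp point (between the pads) lies 11 mm behind it; z points along the fingers, y is the line along which they close (so a half turn about z gives the same grasp; the last joint's range is limited). The gripper opens to 85 mm and grips with 20 to 120 N. Pads are 22 mm wide; open, the fingers measure 114 mm over their backs; the gripper's body (76 mm by 85 mm) begins 54 mm behind the grasp point. The pads swing forward as they close: fully open they stand 13 mm farther back than shut.
Start: joints at [1.102, 0.264, 1.604, -0, 1.274, -0.037], TCP at [0.282, 0.613, 0.239] pointing down, gripper open.
Joint ranges: [-2.63, 2.63], [-0.94, 2.18], [0.31, 2.57], [-1.31, 4.45], [0, 2.66], [-2.55, 2.55]. Speed limits (rad/s): [2.57, 2.57, 3.14, 3.14, 3.14, 3.14].

### API

Orientations are given as a rotation vector (axis times angle).
In Python, from plant import ctrl, eyes, workorder gives the robot as it stands.
- The arm moves only by the shell command python3 -m crank 'ROWS' [FORCE]. ROWS is JSON, a list of rows, each a list of 3 entries, a list of its own where there are three numbers: the shift along the tool's x, y, z each as a share of 150 mm, from -1 to 1, then the turn about the tool's z as a share of 360 degrees, from -1 to 1, then the opening in per cent of the stroke, from 0 (shut) to 100 (fully open). In form: [[[x, y, z], yaw, claw], ...]. A call has 1 to 5 rows; each row is the pose to reach, as a shift and turn from the pose commanded when the call began, along the tool's axes at that moment, turning the shorter way round; what a row does not reach only later rows make up. A row lasts 1/8 s, in which the tool goes at most 62.5 mm and 10.7 degrees, less where a joint would pass 70% of its speed; a pose out of reach is approached as far as the arm can. A call with a number of a shift or a turn outside -1 to 1 is refused whole. A call with a gripper value outside its range is refused whole. The fingers move at their own pace and stop on an object; FORCE is the grip in N (left out, the last holds). Time passes only in rows, so rows that repeat a pose let the fingers close. It gives the time, the measured TCP pose, the force, the opening and the grip force at its end, in the units of the state.
- ctrl.sense(): the state, without advancing time (a new reading comes with each control period).
- eyes.camera(name): name is "scene" or "top" or "wrist"; returns (picture, depth): 384x512x3 uint8, red, green, blue; 384x512 float32, m along the optical axis (not along the pixel's ray), 0 where there is no reading.
- eyes.camera_params(name): a dict with "camera_matrix" (3x3 intrinsics, pixels), "R" (3x3) and "t" (3): a world point X has camera coordinates R X + t. Camera axes: x right, y down, z forward; pixel columns grow to the right and rows downward; lengths in m; the calibration is good to about 2 mm. The wrist camera is an equidistant fisheye: a pixel r from the principal point sees the ray r / f radians off the axis. A picture is of the moment at which its call begins: read the wrist's pose just before it. camera_params takes no time and is no camera call; for the wrist camera it gives the pose at the moment of the call.
- workorder.close_job(): hands the job in; it is judged then, once.
The state is a dict: "time_s": time; "joint_positions": joint angles; "qvel": joint speeds; "effort": joint torques, N m; "eef_pos": TCP position; "ee_rot": TCP orientation; "force": force on the tool from outside, world axes, zero at the start; "torque": the same for the moment, N m; "width": finger opening in m; "grip_force": force on a finger pad.
Only numpy, scipy, OpenCV 4.12 (cv2) and the standard library are available. Lean on these libraries where they do the work, as an engineer would, in place of code of your own. Each camera call takes 0.05 s, during which the arm holds its last target. There are 200 camera calls.

### The job

Slide the laser's beam shutter fully open. Then nudge the bars of the mirror mount's two adjuster screws (one steers sideways, one up and down) until the laser spot sits on the centre of the cross on the screen, not the ring, so that the spot covers the crossing of its two lines, and let go of the bars. Finally slide the shutter fully shut again, leaving the aim as it is; do not touch the mirror plate, and do not disturb the loose things on and beside the breadboard.

Things in the scene. Friction and masses are not known exactly. Their poses are not given: they have to be found in the camera images.
- rig: Dark grey optical breadboard 400 x 600 x 12 mm, fixed to the bench, carrying laser, mirror mount and screen. Origin: centre of its underside, x along its 400 mm side, y along its 600 mm side, z up. In this frame the mirror face centre lies at (120, 130, 92) mm, the screen face centre at (-130, -240, 92) mm, the shutter at (146, -18, 92) mm.
- mirror: Black 84 mm square plate, 10 mm thick, with a 50 mm round mirror in its middle: the front one of the mount's three upright plates (the mount reaches 41 mm behind this origin, is 90 mm wide, and its highest plate ends 137 mm above the bench). Origin: centre of the plate, 92 mm above the bench; x = mirror normal, y level along the plate, z up. It turns by at most 4 degrees. Must not be touched.
- adj_near (a joint): Angle of the mount's adjuster on the mirror frame's -y side (the one nearer the robot), rad, positive anticlockwise from above, stops at -1.6 and 1.6; at 0 its bar points along the mirror frame's -y. It steers the spot sideways: +1 rad moves it 15.8 mm along the screen's +y (see spot). Turns with light friction (about 0.035 N m, so about 1 N at the bar) and stays where it is left.
- adj_near_axis (a point): On the vertical turning axis of adj_near, at the height of its bar's centre (160 mm above the bench, 23 mm above the mount's plates). Knurled brass head 22 mm across and 18 mm high, centred here, with a steel bar 5 mm thick through it.
- adj_near_tip (a point): Centre of the ball (8 mm) at the outer end of adj_near's bar, 50 mm from the axis, 160 mm above the bench. The bar is free all round from 12 mm off the axis to here; beneath it nothing is higher than 137 mm, save the brass boss (to 143 mm) within 8 mm of the axis.
- adj_far (a joint): Angle of the mount's adjuster on the mirror frame's +y side (the one farther from the robot), rad, positive anticlockwise from above, stops at -1.6 and 1.6; at 0 its bar points along the mirror frame's +y. It steers the spot up and down: turning clockwise raises it; -1 rad moves it up the sloping screen by 16.9 mm (14.6 mm in height). Same friction as adj_near; it stays where it is left.
- adj_far_axis (a point): On the vertical turning axis of adj_far, at bar height (160 mm above the bench); same brass head as adj_near, about 70 mm from it.
- adj_far_tip (a point): Centre of the ball at the outer end of adj_far's bar, 50 mm from its axis, 160 mm above the bench; same bar as adj_near.
- shutter (a joint): Beam shutter on the laser's nose, a steel slide: 0 = shut, 0.020 m = fully open. It slides level, across the beam, away from the robot to open (breadboard frame direction (0.985, 0.174, 0)); about 2.5 N of friction. It stays where it is left. The spot shows on the screen only when the shutter is open.
- shutter_tab (a point): Top centre of the shutter's black thumb tab, 143 mm above the bench. The tab is 14 mm wide along the slide, 10 mm thick along the beam, and stands up 27 mm above the shutter block (top at 116 mm). Moves with the shutter.
- spot (a point): Centre of the red laser spot, a disc 8 mm across on the screen (with the shutter shut: the place where it would fall, about 2 mm behind the screen's face). Axes of the screen: x level, out of the screen towards the mirror; y level, along the screen; z up. The white screen, 160 mm wide and 120 mm high, leans back 30 degrees.
- cross (a point): Centre of the upright black cross (lines 24 mm long, 2.5 mm wide) on a white card 27 x 30 mm lying on the screen: the target. Same axes as spot. It is either left or right of the ring.
- ring (a point): Centre of the black ring (24 mm across) on the other white card, 30 mm to the side of the cross: not the target. Same axes.
- screwdriver: Bystander: screwdriver 160 mm long lying on the breadboard.
- lens_cell: Bystander: black lens cell, 34 mm across and 20 mm high, standing on the breadboard. Origin: centre of its underside.
- disc_drive: Bystander: computer disc drive 150 x 146 x 41 mm on the bench. Origin: centre of its underside.
- circuit_board: Bystander: green circuit board 100 x 150 mm, parts up to 18 mm high, on the bench. Origin: centre of its underside.

How it is judged:
On the way, in this order (a step that is already met when the one before it is completed fails the run):
1. the shutter is slid fully open (value of joint shutter above 0.017 m), for 0.2 s.
2. with the shutter open, the spot rests on the centre of the cross, the adjusters let go (value of joint shutter above 0.017 m and y of spot in the frame of cross between -0.004 and 0.004 m and z of spot in the frame of cross between -0.0035 and 0.0035 m and contact force between anything else and adj_near below 0.1 N and contact force between anything else and adj_far below 0.1 N), for 0.3 s.
3. the shutter is slid shut again (value of joint shutter below 0.003 m), for 0.2 s.
At the end, for the whole second after the job is handed in: The spot's place is within 4 mm sideways and 3.5 mm in height of the cross's centre, and the shutter is shut to within 3 mm (y of spot in the frame of cross between -0.004 and 0.004 m and z of spot in the frame of cross between -0.0035 and 0.0035 m and value of joint shutter below 0.003 m); the robot touches nothing.
It fails at once if the mirror plate is touched (contact force between anything else and mirror above 1 N).
It fails at once if a bystander is shifted by more than 15 mm (distance of any of screwdriver, lens_cell, disc_drive, circuit_board from where it was at the start of the episode above 0.015 m).
It also fails if it takes over 69 s, if anything falls off the work surface, if the arm or the gripper's body presses on something with over 40 N, if the wrist force passes 120 N, or if a joint passes its speed limit or range.

## Working session

There is one attempt and no reset: what is moved stays moved. The work goes in short steps, Python scripts to look and compute and a shell command to move; the robot and the scene stay as the last step left them, time stands still between calls to the robot, and variables do not carry over. Pictures are saved under pics/ and viewed, at most 12 in all, crops included, and the job is handed in when it is done.

```bash
ls; mkdir -p pics; python3 - <<'E'
from plant import ctrl, eyes
import cv2, numpy as np
print(ctrl.sense())
for n in ("scene","top"):
    im,d=eyes.camera(n); cv2.imwrite(f"pics/{n}0.png",im[:,:,::-1]); np.save(f"pics/{n}0d.npy",d)
    p=eyes.camera_params(n); print(n,p)
E
```

```text
pics
{'time_s': 0.0, 'joint_positions': array([ 1.10209215e+00,  2.64771003e-01,  1.60536461e+00, -6.50112672e-06,
        1.27370065e+00, -3.69103580e-02]), 'qvel': array([-0.00027026, -0.00081048,  0.00017284, -0.00100087,  0.00136539,
        0.00013079]), 'effort': array([-6.69016226e-04, -5.15091527e+01, -3.67324305e+01,  9.08064339e-05,
        1.28497003e-02,  2.22126420e-05]), 'eef_pos': array([0.28217747, 0.61240874, 0.23795505]), 'ee_rot': array([-0.67288104, -3.06811603,  0.00341406]), 'force': array([ 0.18012207, -0.73523472, -0.10257789]), 'torque': array([-0.01931063,  0.05009059, -0.04504849]), 'grip_force': 0.0, 'width': 0.08506805245707069}
scene {'camera_matrix': array([[468.94630979,   0.        , 265.5013511 ],
       [  0.        , 468.94630979, 188.46691007],
       [  0.        ,   0.        ,   1.        ]]), 'R': array([[ 0.53017849,  0.84786338,  0.00620229],
       [ 0.58694532, -0.36172489, -0.72432748],
       [-0.61188722,  0.38766325, -0.68942819]]), 't': array([-0.22583551, -0.19197147,  1.73114531])}
top {'camera_matrix': array([[431.66677472,   0.        , 256.5170889 ],
       [  0.        , 431.66677472, 193.71702148],
       [  0.        ,   0.        ,   1.        ]]), 'R': array([[ 0.0138646 , -0.99975352, -0.01733975],
       [-0.99613434, -0.01230588, -0.08697673],
       [ 0.08674191,  0.01847862, -0.99605943]]), 't': array([-0.02670236,  0.49023495,  1.44933036])}
```

View pics/scene0.png

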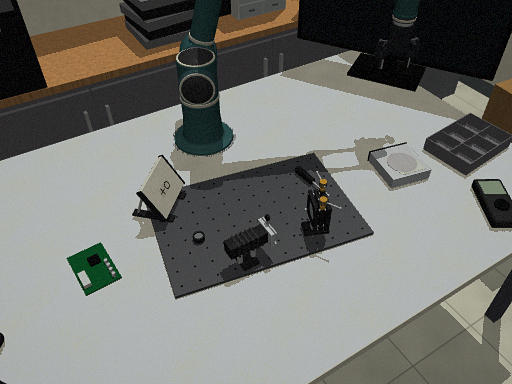

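View pics/top0.png

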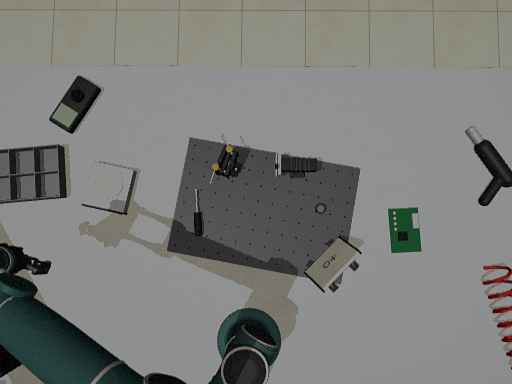

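```bash
cat > h.py <<'E'
import cv2, numpy as np
from plant import eyes, ctrl
def ray(n,u,v,p=None):
    p=p or eyes.camera_params(n); K,R,t=p["camera_matrix"],p["R"],p["t"]
    x=(u-K[0,2])/K[0,0]; y=(v-K[1,2])/K[1,1]
    if n=="wrist":
        r=np.hypot(x,y); s=np.sin(r)/max(r,1e-9); d=np.array([x*s,y*s,np.cos(r)])
    else: d=np.array([x,y,1.])
    d=R.T@d; return -R.T@t, d/np.linalg.norm(d)
def onz(n,u,v,z,p=None):
    o,d=ray(n,u,v,p); return o+d*(z-o[2])/d[2]
def tri(rays):
    A=0;b=0
    for o,d in rays:
        P=np.eye(3)-np.outer(d,d); A=A+P; b=b+P@o
    X=np.linalg.solve(A,b); return X,[round(1e3*np.linalg.norm(np.cross(X-o,d)),1) for o,d in rays]
def proj(n,X,p=None):
    p=p or eyes.camera_params(n); c=p["R"]@np.asarray(X)+p["t"]; K=p["camera_matrix"]
    if n=="wrist":
        r=np.hypot(c[0],c[1]); th=np.arctan2(r,c[2]); c=np.array([c[0]/r*th,c[1]/r*th,1])
    return K[0,0]*c[0]/c[2]+K[0,2],K[1,1]*c[1]/c[2]+K[1,2]
def blobs(im,lo,hi,amin=4):
    m=cv2.inRange(cv2.cvtColor(im,cv2.COLOR_RGB2HSV),lo,hi)
    n,l,s,c=cv2.connectedComponentsWithStats(m)
    return [(c[i].round(1).tolist(),int(s[i,4])) for i in range(1,n) if s[i,4]>=amin]
E
python3 - <<'E'
from h import *
T=cv2.imread("pics/top0.png")[:,:,::-1].copy(); S=cv2.imread("pics/scene0.png")[:,:,::-1].copy()
print("brass top",[b for b in blobs(T,(15,140,90),(30,255,255)) if 150<b[0][0]<370 and 120<b[0][1]<290])
print("brass scene",[b for b in blobs(S,(15,140,90),(30,255,255)) if 290<b[0][0]<350 and 150<b[0][1]<260])
# board outline on z=12mm
m=(T.max(2)<85).astype(np.uint8); m[:120]=0; m[:,:160]=0; m[:,365:]=0
m=cv2.morphologyEx(m,cv2.MORPH_CLOSE,np.ones((5,5)))
n,l,s,c=cv2.connectedComponentsWithStats(m); i=1+s[1:,4].argmax(); print(s[i])
# edges: left(col per row), top,bottom,right
lab=l==i
P={"left":[(np.where(lab[r])[0][0]-.5,r) for r in range(150,240,3)],
"top":[(c,np.where(lab[:,c])[0][0]-.5) for c in list(range(195,212,2))+list(range(250,270,2))+list(range(325,355,2))],
"bot":[(c,np.where(lab[:,c])[0][-1]+.5) for c in range(175,280,3)],
"right":[(np.where(lab[r])[0][-1]+.5,r) for r in range(175,225,3)]}
L={}
for k,v in P.items():
    w=np.array([onz("top",a,b,.012)[:2] for a,b in v]).astype(np.float32)
    f=cv2.fitLine(w,cv2.DIST_HUBER,0,.001,.001).ravel(); L[k]=f; print(k,f.round(4),np.degrees(np.arctan2(f[1],f[0])).round(2))
def X(a,b):
    A=np.array([[a[0],-b[0]],[a[1],-b[1]]]); q=np.linalg.solve(A,[b[2]-a[2],b[3]-a[3]]); return a[2:]+q[0]*a[:2]
C=[X(L[a],L[b]) for a,b in (("left","top"),("top","right"),("right","bot"),("bot","left"))]
print(np.array(C).round(4), [np.linalg.norm(C[k]-C[k-1]).round(4) for k in range(4)], np.mean(C,0))
W,d=eyes.camera("wrist"); cv2.imwrite("pics/w0.png",W[:,:,::-1])
out=np.zeros((600,800,3),np.uint8)
out[:350,:725]=cv2.resize(T[125:195,185:330],(725,350),interpolation=cv2.INTER_CUBIC)
out[350:,:333]=cv2.resize(W,(333,250)); out[350:,340:800]=cv2.resize(S[150:250,285:365],(460,250)) if 0 else cv2.resize(S[160:260,200:384],(460,250),interpolation=cv2.INTER_CUBIC)
cv2.imwrite("pics/c1.png",out[:,:,::-1])
E
```

```text
brass top [([228.8, 148.6], 34), ([214.9, 166.5], 35)]
brass scene [([323.0, 181.0], 31), ([322.0, 188.8], 5), ([323.2, 198.7], 36), ([322.2, 206.5], 8)]
[  167   138   195   155 19234]
left [ 0.984  -0.1784  0.4829  0.25  ] -10.28
top [ 0.1693  0.9856  0.6226 -0.1468] 80.26
bot [0.1712 0.9852 0.256  0.066 ] 80.14
right [ 0.9854 -0.17    0.4662 -0.3532] -9.79
[[ 0.6845  0.2135]
 [ 0.5837 -0.3734]
 [ 0.1914 -0.3057]
 [ 0.2939  0.2843]] [np.float32(0.3969), np.float32(0.5955), np.float32(0.3981), np.float32(0.5989)] [ 0.4383536  -0.04534834]
```

View pics/c1.png

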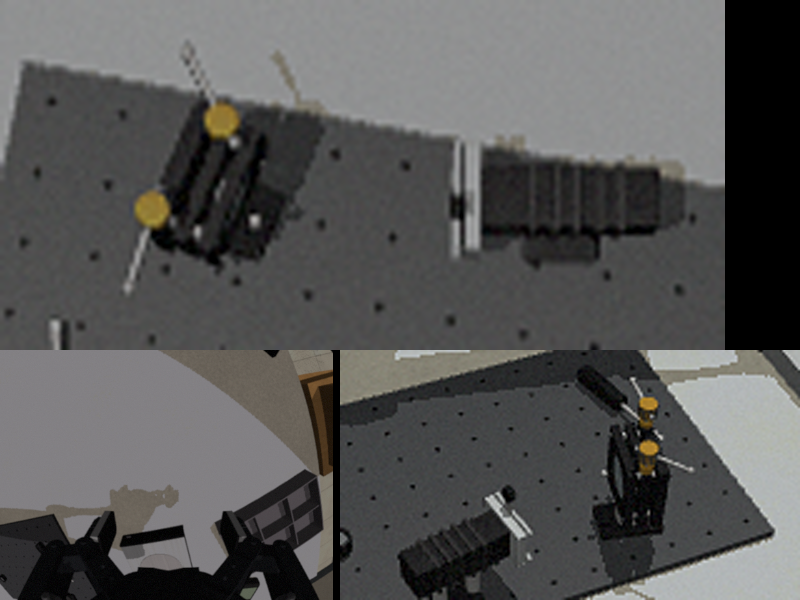

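```bash
cat >> h.py <<'E'
from scipy.spatial.transform import Rotation as Ro
def rig(p,c=(.4384,-.0453),a=-10.0):
    r=np.radians(a); p=np.asarray(p)/1e3
    return np.array([c[0]+p[0]*np.cos(r)-p[1]*np.sin(r), c[1]+p[0]*np.sin(r)+p[1]*np.cos(r), p[2]])
def togo(X,ydir=None):
    "rows for moving TCP from the measured pose to X; ydir = world angle (deg) of tool y"
    s=ctrl.sense(); R=Ro.from_rotvec(s["ee_rot"]).as_matrix()
    sh=R.T@(np.asarray(X)-s["eef_pos"])/.15
    out=[sh.round(3).tolist()]
    if ydir is not None:
        want=np.array([np.cos(np.radians(ydir)),np.sin(np.radians(ydir)),0]); w=R.T@want
        a=np.degrees(np.arctan2(-w[0],w[1])); a=(a+90)%180-90; out.append(("yaw share",round(a/360,4),"deg",round(a,1)))
    return out
E
python3 - <<'E'
from h import *
T=cv2.imread("pics/top0.png")[:,:,::-1].copy(); S=cv2.imread("pics/scene0.png")[:,:,::-1].copy()
for n,t,s in (("near head",(214.9,166.5),(323,181)),("far head",(228.8,148.6),(323.2,198.7)),
  ("near tip",(210.6,183),(316.8,172)),("far tip",(222.2,134),(340.8,208)),("tab",(276.4,166.4),(267.5,217))):
    X,e=tri([ray("top",*t),ray("scene",*s)]); print(n,X.round(4),e,"top@.16",onz("top",*t,.16)[:2].round(4),"scene@.16",onz("scene",*s,.16)[:2].round(4))
print("rig pred: mirror",rig((120,130,92)),"shutter",rig((146,-18,143)),"screen",rig((-130,-240,92)))
for n in("top","scene"): print(n,"tab",proj(n,rig((146,-18,143))),"screen",proj(n,rig((-130,-240,92))))
s=ctrl.sense(); print(Ro.from_rotvec(s["ee_rot"]).as_matrix().round(3))
print(togo([.4,.2,.3],0), eyes.camera_params("wrist"))
out=np.zeros((600,800,3),np.uint8)
out[:,:400]=cv2.resize(T[233:296,298:364],(400,600),interpolation=cv2.INTER_CUBIC) if 0 else 0
a=cv2.resize(T[230:300,295:365],(400,400),interpolation=cv2.INTER_CUBIC); b=cv2.resize(S[150:224,128:195],(400,442),interpolation=cv2.INTER_CUBIC)
out[:400,:400]=a; out[:442,400:]=b; cv2.imwrite("pics/c2.png",out[:,:,::-1][:442])
E
```

```text
near head [0.5604 0.1062 0.1651] [np.float64(1.0), np.float64(1.0)] top@.16 [0.5617 0.1076] scene@.16 [0.5558 0.109 ]
far head [0.6169 0.0642 0.1649] [np.float64(1.0), np.float64(1.0)] top@.16 [0.6185 0.0655] scene@.16 [0.6128 0.0665]
near tip [0.5108 0.1208 0.1544] [np.float64(0.3), np.float64(0.3)] top@.16 [0.51   0.1198] scene@.16 [0.5158 0.1169]
far tip [0.6645 0.0868 0.1584] [np.float64(0.5), np.float64(0.5)] top@.16 [0.6645 0.087 ] scene@.16 [0.6655 0.0852]
tab [ 0.5685 -0.0839  0.1317] [np.float64(0.1), np.float64(0.1)] top@.16 [ 0.5642 -0.0833] scene@.16 [ 0.5907 -0.098 ]
rig pred: mirror [0.57915119 0.06188723 0.092     ] shutter [ 0.57905626 -0.08837917  0.143     ] screen [ 0.26869943 -0.2590796   0.092     ]
top tab (np.float64(277.91870736464057), np.float64(162.52945644879745)) screen (np.float64(330.0532992624105), np.float64(262.0204050621283))
scene tab (np.float64(268.18582538120404), np.float64(217.22731335382917)) screen (np.float64(164.39255360271284), np.float64(186.0660725248869))
[[-0.908  0.418 -0.001]
 [ 0.418  0.908 -0.002]
 [ 0.    -0.002 -1.   ]]
[[-1.864, -2.17, -0.408], ('yaw share', np.float64(0.1813), 'deg', np.float64(65.3))] {'camera_matrix': array([[297.31863964,   0.        , 258.45326054],
       [  0.        , 297.31863964, 190.84357433],
       [  0.        ,   0.        ,   1.        ]]), 'R': array([[ 4.19054431e-01,  9.07960725e-01, -8.39948605e-04],
       [ 8.59013766e-01, -3.96163784e-01,  3.24267800e-01],
       [ 2.94089670e-01, -1.36607386e-01, -9.45964951e-01]]), 't': array([-0.67343268, -0.04183428,  0.37977113])}
```

View pics/c2.png

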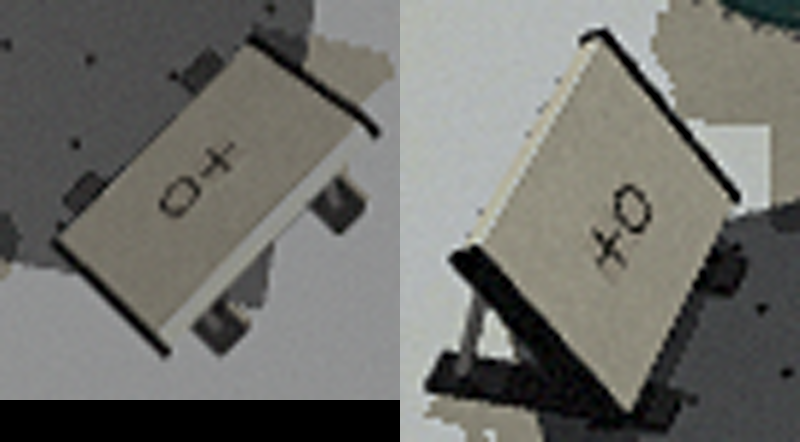

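```bash
python3 -m crank '[[[-0.9,-0.85,0],0.145,60],[[-0.9,-0.85,0],0.145,60],[[-0.9,-0.85,0],0.145,60],[[-0.9,-0.85,0],0.145,60],[[-0.9,-0.85,0],0.145,60]]'; python3 - <<'E'
from h import *
print(togo([.571,-.084,.22],0))
E
```

```text
time_s: 0.78
eef_pos: [0.3521, 0.4395, 0.2391]
ee_rot: [-1.964, -2.452, 0.0]
force: [0.3, 0.1, -0.2]
width: 0.0515
grip_force: 0.0
[[-3.725, 0.661, 0.128], ('yaw share', np.float64(0.0351), 'deg', np.float64(12.6))]
```

```bash
python3 -m crank '[[[-0.4,0.07,0],0.035,60],[[-0.8,0.14,0],0.035,60],[[-1,0.18,0],0.035,60],[[-1,0.18,0],0.035,60]]'; python3 - <<'E'
from h import *
print(togo([.571,-.084,.22],0))
E
```

```text
time_s: 1.27
eef_pos: [0.4124, 0.2989, 0.2391]
ee_rot: [2.216, 2.226, -0.001]
force: [-0.4, 0.5, -0.5]
width: 0.0513
grip_force: 0.0
[[-2.558, 1.045, 0.128], ('yaw share', np.float64(0.0007), 'deg', np.float64(0.3))]
```

```bash
python3 -m crank '[[[-0.4,0.16,0],0,60],[[-0.8,0.32,0],0,60],[[-1,0.42,0],0,60]]'; python3 -m crank '[[[-0.4,0.16,0],0,60],[[-0.8,0.32,0],0,60],[[-1,0.42,0],0,60]]';  python3 - <<'E'
from h import *
print(togo([.571,-.084,.22],0))
E
```

```text
time_s: 1.65
eef_pos: [0.4765, 0.1503, 0.2392]
ee_rot: [-2.213, -2.23, -0.0]
force: [0.9, 0.8, 0.6]
width: 0.0513
grip_force: 0.0
time_s: 2.02
eef_pos: [0.5412, 0.0005, 0.2392]
ee_rot: [2.213, 2.229, 0.001]
force: [-0.3, -0.0, -0.8]
width: 0.0509
grip_force: 0.0
[[-0.565, 0.194, 0.128], ('yaw share', np.float64(0.0011), 'deg', np.float64(0.4))]
```

Over the tab; take a wrist look to refine the tab position.

```bash
python3 -m crank '[[[-0.3,0.1,0],0,60],[[-0.56,0.19,0],0,60],[[-0.56,0.19,0],0,60]]'; python3 - <<'E'
from h import *
p=eyes.camera_params("wrist"); im,d=eyes.camera("wrist"); cv2.imwrite("pics/w1.png",im[:,:,::-1])
im2=im.copy()
for X in ([.571,-.084,.143],[.579,-.088,.143]): cv2.circle(im2,tuple(int(round(a)) for a in proj("wrist",X,p)),3,(255,0,0),1)
cv2.imwrite("pics/w1m.png",cv2.resize(im2,(768,576))[:,:,::-1])
print(ctrl.sense()["eef_pos"], proj("wrist",[.571,-.084,.143],p),proj("wrist",[.579,-.088,.143],p))
E
```

```text
time_s: 2.4
eef_pos: [0.5706, -0.0833, 0.2389]
ee_rot: [-2.215, -2.228, 0.0]
force: [-0.6, 1.3, 0.7]
width: 0.0512
grip_force: 0.0
[ 0.56995207 -0.08192188  0.23876228] (np.float64(258.8797043456018), np.float64(196.31371898094142)) (np.float64(268.522879511266), np.float64(200.90056911705904))
```

View pics/w1m.png

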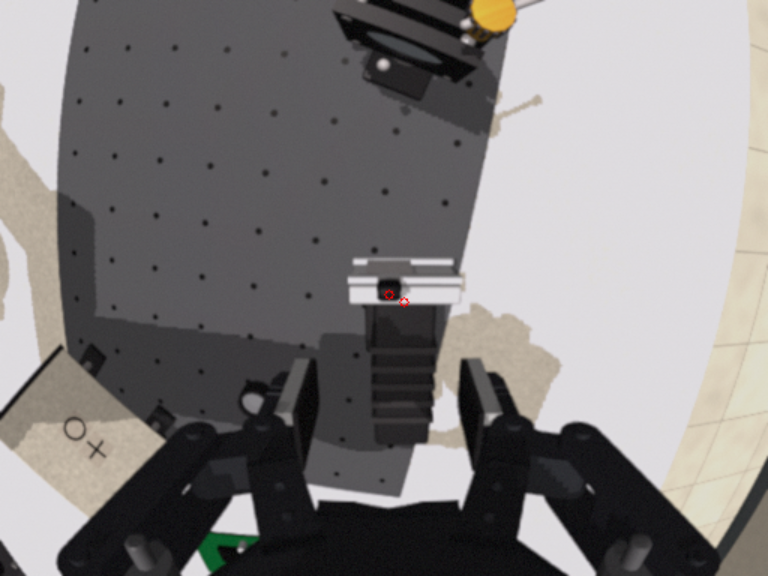

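```bash
python3 -m crank '[[[0.01,0.005,0.35],0,60],[[0.01,0.005,0.69],0,60],[[0.01,0.005,0.69],0,60]]'; python3 -m crank '[[[0,0.1,0],0,60],[[0,0.2,0],0,60],[[0,0.25,0],0,60],[[0,0.25,0],0,60]]'; python3 - <<'E'
from h import *
T,d=eyes.camera("top"); cv2.imwrite("pics/t1.png",T[:,:,::-1])
print(ctrl.sense()["force"],ctrl.sense()["eef_pos"])
m=T.astype(int); r=(m[:,:,0]-m[:,:,1:].max(2)); r[:230]=0;r[:,:290]=0;r[:,370:]=0; r[300:]=0; print(r.max(), np.argwhere(r>60).mean(0) if (r>60).any() else None)
E
```

```text
time_s: 2.82
eef_pos: [0.5657, -0.0779, 0.1308]
ee_rot: [-2.204, -2.225, 0.009]
force: [0.3, 0.7, -0.2]
width: 0.0515
grip_force: 0.0
time_s: 3.32
eef_pos: [0.6096, -0.0804, 0.1371]
ee_rot: [2.211, 2.229, 0.003]
force: [-0.5, -0.6, -0.1]
width: 0.0511
grip_force: 0.0
[ 0.01114331 -0.22535622  0.252045  ] [ 0.60938938 -0.0805166   0.13685122]
145 [259.8 327.4]
```

```bash
python3 -m crank '[[[0,0.02,0],0,60],[[0,0.035,0],0,60],[[0,0.035,0],0,60]]'; python3 - <<'E'
from h import *
print(ctrl.sense()["force"])
p=eyes.camera_params("wrist"); im,d=eyes.camera("wrist"); cv2.imwrite("pics/w2.png",im[:,:,::-1])
out=np.zeros((520,800,3),np.uint8); out[:288,:384]=cv2.resize(im,(384,288)); 
T,_=eyes.camera("top");S,_=eyes.camera("scene"); cv2.imwrite("pics/s2.png",S[:,:,::-1]);cv2.imwrite("pics/t2.png",T[:,:,::-1])
out[:300,390:690]=cv2.resize(T[235:285,305:355],(300,300),interpolation=cv2.INTER_CUBIC)
out[300:520,390:610]=cv2.resize(S[165:205,145:185],(220,220),interpolation=cv2.INTER_CUBIC)
cv2.imwrite("pics/c3.png",out[:,:,::-1])
def red(im,box):
    u0,v0,u1,v1=box; m=im[v0:v1,u0:u1].astype(float); r=m[:,:,0]-m[:,:,1:].max(2); r[r<40]=0
    y,x=np.mgrid[v0:v1,u0:u1]; return ((x*r).sum()/r.sum()).round(2),((y*r).sum()/r.sum()).round(2),(r>0).sum()
a=red(T,(300,230,365,295)); b=red(S,(130,150,195,215)); print(a,b)
X,e=tri([ray("top",*a[:2]),ray("scene",*b[:2])]); print("spot",X.round(4),e)
for n,t,s in (("cross",(333.2,257.5),(162.7,191.0)),("ring",(326.5,264.5),(167.4,184.8))):
    X,e=tri([ray("top",*t),ray("scene",*s)]); print(n,X.round(4),e)
E
```

```text
time_s: 3.75
eef_pos: [0.6102, -0.0803, 0.1357]
ee_rot: [-2.209, -2.227, 0.007]
force: [-8.9, 0.9, 6.5]
width: 0.0514
grip_force: 4.7
[-8.92864152  0.85273012  6.47789021]
(np.float64(327.42), np.float64(259.74), np.int64(5)) (np.float64(166.88), np.float64(189.92), np.int64(7))
spot [ 0.2743 -0.254   0.078 ] [np.float64(1.4), np.float64(1.4)]
cross [ 0.2827 -0.2703  0.0886] [np.float64(0.7), np.float64(0.7)]
ring [ 0.2606 -0.2479  0.0853] [np.float64(0.9), np.float64(0.9)]
```

View pics/c3.png

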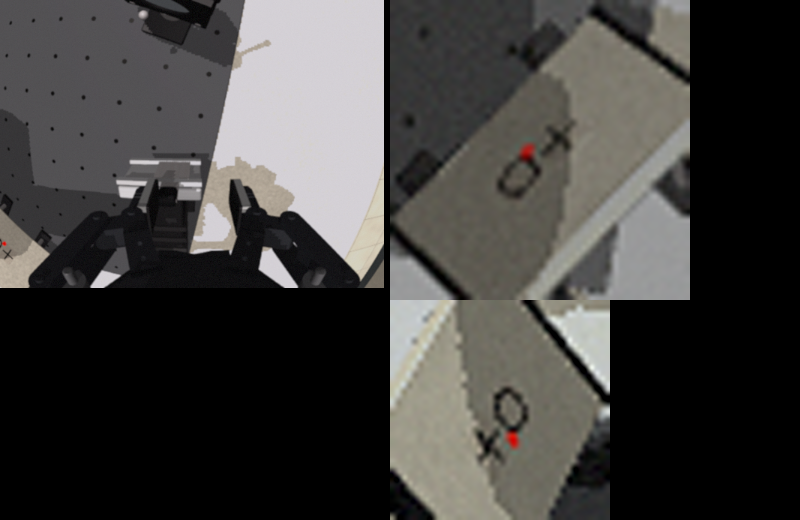

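```bash
python3 -m crank '[[[0,-0.06,0],0,60],[[0,-0.06,-0.35],0,60],[[0,-0.06,-0.66],0,60],[[0,-0.2,-0.68],0,50],[[0,-0.27,-0.68],0,40]]'; python3 - <<'E'
from h import *
p=eyes.camera_params("wrist"); im,d=eyes.camera("wrist"); cv2.imwrite("pics/w3.png",im[:,:,::-1])
T,_=eyes.camera("top"); cv2.imwrite("pics/t3.png",T[:,:,::-1])
m=im.astype(int); r=(m[:,:,0]-m[:,:,1:].max(2)); r[:,150:]=0
print("spot wrist",[ (c,a) for c,a in [(np.argwhere(r>60).mean(0)[::-1].round(2),(r>60).sum())]])
print("pred cross",proj("wrist",[.2827,-.2703,.0886],p),"ring",proj("wrist",[.2606,-.2479,.0853],p))
a=np.radians(164.6); print(togo([.561+.037*np.cos(a),.1065+.037*np.sin(a),.225],74.6), ctrl.sense()["joint_positions"].round(2))
c=cv2.resize(im[240:340,10:130],(480,400),interpolation=cv2.INTER_CUBIC); c2=cv2.resize(T[145:190,195:250],(320,262),interpolation=cv2.INTER_CUBIC)
o=np.zeros((400,800,3),np.uint8); o[:,:480]=c; o[:262,480:]=cv2.resize(T[120:190,195:280],(320,262)); cv2.imwrite("pics/c4.png",o[:,:,::-1])
E
```

```text
time_s: 4.53
eef_pos: [0.5725, -0.0807, 0.2388]
ee_rot: [2.211, 2.228, 0.003]
force: [-0.3, -0.2, 0.7]
width: 0.0343
grip_force: 0.0
spot wrist [(array([ 58.76, 287.64]), np.int64(25))]
pred cross (np.float64(62.73823097067347), np.float64(300.80189931728506)) ring (np.float64(48.402596579770346), np.float64(285.60475025503285))
[[1.314, -0.296, 0.081], ('yaw share', np.float64(-0.206), 'deg', np.float64(-74.2))] [-0.18  0.08  1.82  0.    1.24 -0.19]
```

View pics/c4.png

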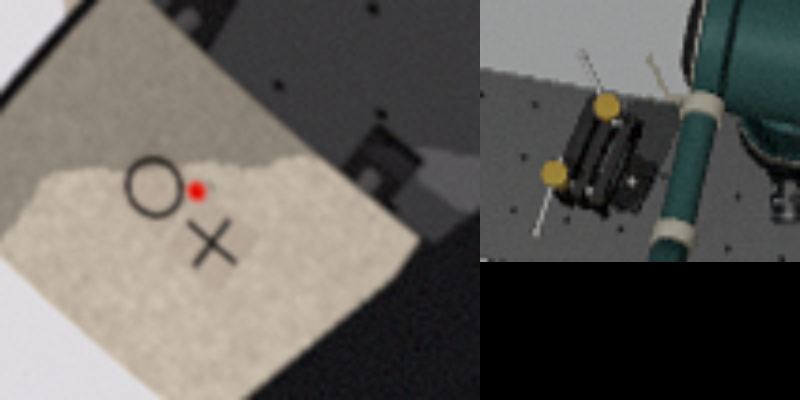

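```bash
python3 -m crank '[[[0.3,-0.06,0],-0.029,25],[[0.6,-0.13,0],-0.058,25],[[0.9,-0.2,0],-0.087,25],[[1,-0.22,0],-0.116,25],[[1,-0.22,0],-0.145,25]]'; python3 - <<'E'
from h import *
a=np.radians(164.6); print(togo([.561+.037*np.cos(a),.1065+.037*np.sin(a),.225],74.6), ctrl.sense()["joint_positions"].round(2))
E
```

```text
time_s: 5.25
eef_pos: [0.5378, 0.0708, 0.2364]
ee_rot: [-0.993, -2.979, 0.0]
force: [-0.1, -0.1, -0.4]
width: 0.0217
grip_force: 0.0
[[0.248, 0.193, 0.076], ('yaw share', np.float64(-0.0596), 'deg', np.float64(-21.5))] [ 0.08  0.02  1.89  0.    1.24 -0.84]
```

```bash
python3 -m crank '[[[0.12,0.1,0.04],-0.029,25],[[0.25,0.19,0.07],-0.06,25],[[0.25,0.19,0.07],-0.06,25],[[0.25,0.19,0.07],-0.06,25]]'; python3 - <<'E'
from h import *
p=eyes.camera_params("wrist"); im,d=eyes.camera("wrist"); cv2.imwrite("pics/w4.png",im[:,:,::-1])
s=ctrl.sense(); print(s["eef_pos"].round(4), togo(s["eef_pos"],74.6))
print("brass",blobs(im,(15,140,90),(30,255,255),30))
print("pred near head top",proj("wrist",[.5605,.1065,.169],p),"tip",proj("wrist",[.511,.120,.160],p),"far",proj("wrist",[.617,.0645,.169],p),"fartip",proj("wrist",[.6645,.087,.16],p))
b=im.copy()
for X in ([.5605,.1065,.169],[.511,.120,.160],[.617,.0645,.169],[.6645,.087,.16]): cv2.circle(b,tuple(int(round(q)) for q in proj("wrist",X,p)),3,(0,0,255),1)
cv2.imwrite("pics/w4m.png",cv2.resize(b,(768,576))[:,:,::-1])
E
```

```text
time_s: 5.75
eef_pos: [0.5259, 0.1143, 0.2267]
ee_rot: [-0.433, -3.111, 0.001]
force: [0.3, 0.1, 0.7]
width: 0.0216
grip_force: 0.0
[0.5261 0.1141 0.2269] [[0.0, 0.0, 0.0], ('yaw share', np.float64(-0.0013), 'deg', np.float64(-0.5))]
brass [([255.9, 237.6], 49), ([263.7, 259.1], 527), ([238.3, 315.0], 326)]
pred near head top (np.float64(262.17692852193886), np.float64(257.539104454442)) tip (np.float64(261.59188167513634), np.float64(189.01912887537048)) far (np.float64(232.97842282897236), np.float64(320.2661836919034)) fartip (np.float64(271.3622482806424), np.float64(342.4775402215515))
```

View pics/w4m.png

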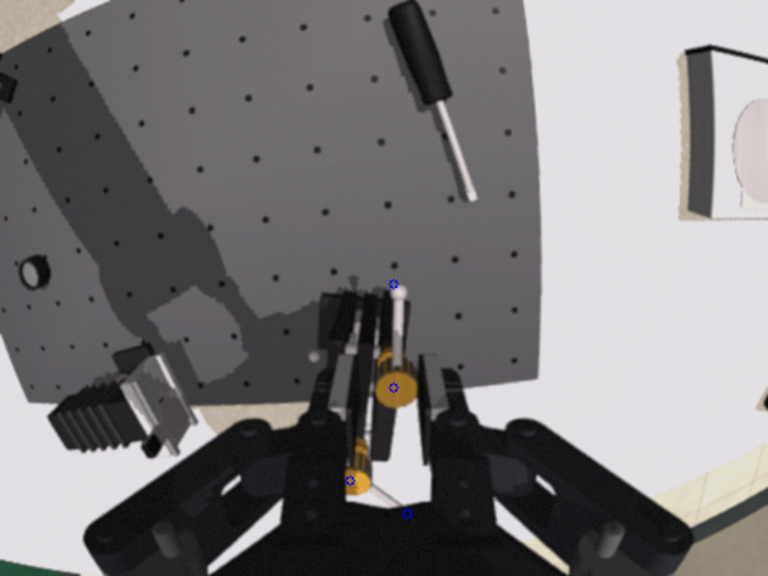

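```bash
python3 - <<'E'
from h import *
p=eyes.camera_params("wrist")
t=onz("wrist",266,194,.160,p); h=onz("wrist",264.5,259.5,.169,p); hf=onz("wrist",236,321,.169,p)
print(t,h,np.linalg.norm((t-h)[:2]),np.degrees(np.arctan2(*(t-h)[[1,0]])), hf)
E
```

```text
[0.51578879 0.12181583 0.16      ] [0.56305913 0.10747376 0.169     ] 0.049398177458441724 163.1219368184539 [0.61898989 0.06644812 0.169     ]
```

```bash
python3 -m crank '[[[0,0.03,0.2],0,25],[[0,0.03,0.47],0,25],[[0,0.03,0.47],0,14],[[0,0.03,0.47],0,14]]'; cat >> h.py <<'E'
def arc(ax,r,th0,dths):
    s=ctrl.sense(); R=Ro.from_rotvec(s["ee_rot"]).as_matrix()
    for d in dths:
        a=np.radians(th0+d); X=np.array([ax[0]+r*np.cos(a),ax[1]+r*np.sin(a),s["eef_pos"][2]])
        y=np.degrees(np.arctan2(R[1,1],R[0,1])); dy=((th0+d-90)-y+90)%180-90
        print(d,(R.T@(X-s["eef_pos"])/.15).round(3),"yaw",round(-dy/360,4))
E
python3 - <<'E'
from h import *
s=ctrl.sense(); print(s["eef_pos"],s["force"].round(1))
arc((.5625,.107),.036,162.5,[0,-10,-20,-30,-40,-50,-60,-65])
E
```

```text
time_s: 6.3
eef_pos: [0.5279, 0.1186, 0.158]
ee_rot: [0.432, 3.111, 0.0]
force: [0.7, 0.1, 0.4]
width: 0.012
grip_force: 0.0
[0.52789884 0.11862086 0.1579562 ] [0.7 0.1 0.4]
0 [-0.003 -0.005  0.   ] yaw 0.0047
-10 [-0.008  0.037  0.   ] yaw 0.0325
-20 [-0.02   0.077  0.   ] yaw 0.0602
-30 [-0.039  0.114  0.   ] yaw 0.088
-40 [-0.064  0.148  0.   ] yaw 0.1158
-50 [-0.094  0.177  0.   ] yaw 0.1436
-60 [-0.129  0.2    0.   ] yaw 0.1714
-65 [-0.148  0.209  0.   ] yaw 0.1852
```

```bash
python3 -m crank '[[[-0.008,0.037,0],0.029,14],[[-0.02,0.077,0],0.058,14],[[-0.04,0.114,0],0.087,14],[[-0.064,0.148,0],0.115,14],[[-0.094,0.177,0],0.143,14]]'; cat >> h.py <<'E'
n_h=np.array([np.cos(np.radians(44.6)),np.sin(np.radians(44.6)),0])
SY=np.array([-n_h[1],n_h[0],0]); SN=n_h*np.cos(np.pi/6)+np.array([0,0,.5]); SZ=np.cross(SN,SY)
C0=np.array([.2827,-.2703,.0886])
def onscr(n,u,v,p=None):
    o,d=ray(n,u,v,p); X=o+d*((C0-o)@SN)/(d@SN)-C0; return np.array([X@SY,X@SZ])*1e3
def red(im,box,th=40):
    u0,v0,u1,v1=box; m=im[v0:v1,u0:u1].astype(float); r=m[:,:,0]-m[:,:,1:].max(2); r[r<th]=0
    if r.sum()==0: return None
    y,x=np.mgrid[v0:v1,u0:u1]; return ((x*r).sum()/r.sum()).round(2),((y*r).sum()/r.sum()).round(2),int((r>0).sum())
def look():
    "spot minus cross, mm (screen y, up-slope), cross pixels from the first pictures"
    for n,b,c in (("top",(300,230,365,295),(333.2,257.5)),("scene",(130,150,195,215),(162.7,191.0))):
        im,_=eyes.camera(n); cv2.imwrite(f"pics/last_{n}.png",im[:,:,::-1]); q=red(im,b)
        print(n,q, None if q is None else (onscr(n,*q[:2])-onscr(n,*c)).round(1))
E
python3 - <<'E'
from h import *
# check of scale with the first pictures: expect 18.0,-10.4 
for n,f,b,c in (("top","t2",(300,230,365,295),(333.2,257.5)),("scene","s2",(130,150,195,215),(162.7,191.0))):
    q=red(cv2.imread(f"pics/{f}.png")[:,:,::-1],b); print(n,q,(onscr(n,*q[:2])-onscr(n,*c)).round(1))
look(); s=ctrl.sense(); print(s["eef_pos"],s["force"].round(1))
E
```

```text
time_s: 6.92
eef_pos: [0.5493, 0.1407, 0.1594]
ee_rot: [1.746, 2.609, 0.003]
force: [-0.7, -0.9, -0.5]
width: 0.0116
grip_force: 0.6
top (np.float64(327.42), np.float64(259.74), 5) [ 17.7 -12.3]
scene (np.float64(166.88), np.float64(189.92), 7) [ 16.  -10.7]
top (np.float64(329.95), np.float64(256.9), 5) [  5.3 -13.6]
scene (np.float64(165.45), np.float64(192.87), 6) [  3.7 -11.4]
[0.54973343 0.14091477 0.15928593] [ 0.1 -0.3 -0.4]
```

```bash
python3 - <<'E'
from h import *
s=ctrl.sense(); v=s["eef_pos"][:2]-[.5625,.107]; th=np.degrees(np.arctan2(v[1],v[0])); print(th,np.linalg.norm(v))
arc((.5625,.107),.036,th,[0,-10,-20])
E
```

```text
110.6278925832177 0.03623805860601532
0 [-0.002 -0.     0.   ] yaw 0.0059
-10 [-0.007  0.041  0.   ] yaw 0.0336
-20 [-0.019  0.081  0.   ] yaw 0.0614
```

```bash
python3 -m crank '[[[-0.007,0.041,0],0.029,14],[[-0.019,0.08,0],0.056,14],[[-0.019,0.08,0],0.056,14]]'; python3 - <<'E'
from h import *
look(); s=ctrl.sense(); print(s["eef_pos"],s["force"].round(1))
E
```

```text
time_s: 7.4
eef_pos: [0.561, 0.1428, 0.1584]
ee_rot: [2.164, 2.275, 0.003]
force: [-0.6, 0.1, 0.2]
width: 0.012
grip_force: 0.0
top (np.float64(331.19), np.float64(255.6), 5) [ -0.5 -13.9]
scene (np.float64(164.77), np.float64(194.09), 8) [ -1.7 -11.4]
[0.56050285 0.14267909 0.15783556] [0.  0.2 0.1]
```

```bash
python3 -m crank '[[[0,-0.022,0],0,18],[[0,-0.022,-0.25],0,25],[[0,-0.022,-0.46],0,25]]'; python3 - <<'E'
from h import *
print(togo([.651,.081,.226],-65.1), ctrl.sense()["joint_positions"].round(2))
E
```

```text
time_s: 7.88
eef_pos: [0.5561, 0.1425, 0.2265]
ee_rot: [-2.168, -2.274, 0.001]
force: [0.6, 0.4, 0.8]
width: 0.0215
grip_force: 0.0
[[-0.44, 0.612, 0.003], ('yaw share', np.float64(0.1884), 'deg', np.float64(67.8))] [ 0.21  0.08  1.84 -0.    1.22  0.16]
```

```bash
python3 -m crank '[[[-0.1,0.15,0],0.029,25],[[-0.2,0.3,0],0.058,25],[[-0.3,0.45,0],0.087,25],[[-0.44,0.61,0],0.116,25],[[-0.44,0.61,0],0.145,25]]'; python3 -m crank '[[[0,0,0],0.029,25],[[0,0,0],0.043,25],[[0,0,0],0.043,25]]'; python3 - <<'E'
from h import *
p=eyes.camera_params("wrist"); im,d=eyes.camera("wrist"); cv2.imwrite("pics/w5.png",im[:,:,::-1])
s=ctrl.sense(); print(s["eef_pos"].round(4), togo([.651,.081,.226],-65.1))
b=im.copy(); print("brass",blobs(im,(15,140,90),(30,255,255),30))
for X in ([.6185,.066,.169],[.666,.088,.16]): q=proj("wrist",X,p); print(q); cv2.circle(b,tuple(int(round(a)) for a in q),2,(0,0,255),1)
cv2.imwrite("pics/w5m.png",cv2.resize(b[140:340,140:380],(720,600))[:,:,::-1])
E
```

```text
time_s: 8.5
eef_pos: [0.6522, 0.0793, 0.2256]
ee_rot: [2.951, 1.076, 0.0]
force: [0.5, -0.5, -0.9]
width: 0.0213
grip_force: 0.0
time_s: 8.88
eef_pos: [0.6508, 0.0808, 0.2257]
ee_rot: [-3.067, -0.682, 0.0]
force: [-0.1, -0.3, -0.5]
width: 0.0214
grip_force: 0.0
[0.6508 0.0808 0.2258] [[0.002, -0.0, -0.002], ('yaw share', np.float64(0.0006), 'deg', np.float64(0.2))]
brass [([257.0, 255.1], 567), ([184.4, 281.8], 98)]
(np.float64(257.07420708580406), np.float64(258.3541251027199))
(np.float64(257.24403388970075), np.float64(188.21421232108992))
```

View pics/w5m.png

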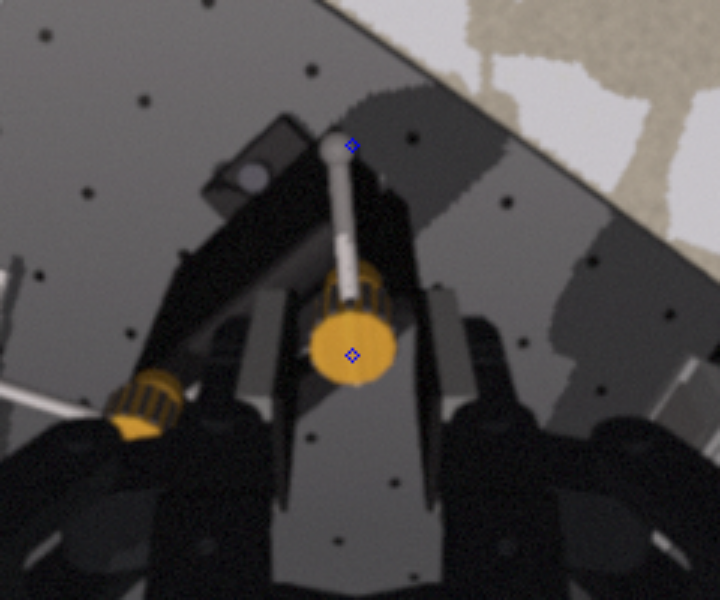

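```bash
python3 - <<'E'
from h import *
p=eyes.camera_params("wrist")
t=onz("wrist",252.7,190.7,.160,p); h=onz("wrist",257.3,256,.169,p)
print(t,h,np.linalg.norm((t-h)[:2]),np.degrees(np.arctan2(*(t-h)[[1,0]])))
a=np.arctan2(*(t-h)[[1,0]]); print(togo([h[0]+.036*np.cos(a),h[1]+.036*np.sin(a),.158],np.degrees(a)-90))
E
```

```text
[0.66297752 0.09017651 0.16      ] [0.62049632 0.06674092 0.169     ] 0.04851679744509384 28.88418732184358
[[0.017, -0.016, 0.452], ('yaw share', np.float64(-0.0105), 'deg', np.float64(-3.8))]
```

```bash
python3 -m crank '[[[0.015,-0.016,0.22],-0.01,25],[[0.015,-0.016,0.45],-0.01,25],[[0.015,-0.016,0.45],-0.01,14],[[0.015,-0.016,0.45],-0.01,14]]'; python3 - <<'E'
from h import *
look(); s=ctrl.sense(); print(s["eef_pos"],s["force"].round(1))
arc((.6197,.0665),.036,28.5,[0,-10,-20,-30,-35])
E
```

```text
time_s: 9.43
eef_pos: [0.6527, 0.084, 0.1594]
ee_rot: [3.044, 0.776, 0.002]
force: [0.0, 0.2, 1.0]
width: 0.012
grip_force: 0.0
top (np.float64(331.09), np.float64(255.64), 5) [ -0.2 -14.1]
scene (np.float64(164.82), np.float64(193.99), 8) [ -1.2 -11.4]
[0.65351259 0.08407448 0.16063877] [ 0.7  0.2 -0.6]
0 [-0.014 -0.005 -0.   ] yaw 0.0002
-10 [-0.018  0.037 -0.   ] yaw 0.028
-20 [-0.029  0.077  0.   ] yaw 0.0558
-30 [-0.046  0.115  0.   ] yaw 0.0835
-35 [-0.058  0.133 -0.   ] yaw 0.0974
```

```bash
python3 -m crank '[[[-0.018,0.037,0.01],0.028,14],[[-0.029,0.077,0.01],0.056,14],[[-0.046,0.115,0.01],0.083,14],[[-0.058,0.133,0.01],0.097,14],[[-0.058,0.133,0.01],0.097,14]]'; python3 - <<'E'
from h import *
look(); s=ctrl.sense(); print(s["eef_pos"],s["force"].round(1))
v=s["eef_pos"][:2]-[.6197,.0665]; th=np.degrees(np.arctan2(v[1],v[0])); print(th)
arc((.6197,.0665),.036,th,[0,-3,-6,-10])
E
```

```text
time_s: 10.15
eef_pos: [0.655, 0.0623, 0.1587]
ee_rot: [-3.136, 0.173, -0.005]
force: [0.8, 0.5, -0.1]
width: 0.0119
grip_force: 0.3
top (np.float64(332.47), np.float64(256.82), 5) [-0.1 -5. ]
scene (np.float64(163.08), np.float64(191.5), 8) [-0.1 -2. ]
[0.65476822 0.06233939 0.15814708] [ 0.9  0.7 -0.3]
-6.766130518733869
0 [0.005 0.    0.   ] yaw 0.0014
-3 [0.004 0.013 0.   ] yaw 0.0097
-6 [ 0.003  0.025 -0.   ] yaw 0.018
-10 [ 0.001  0.042 -0.   ] yaw 0.0291
```

```bash
python3 -m crank '[[[0.003,0.015,0],0.009,14],[[0.003,0.029,0],0.018,14],[[0.003,0.029,0],0.018,14]]'; python3 - <<'E'
from h import *
look()
E
python3 -m crank '[[[0,0,0],0.018,18],[[0,0,-0.22],0,25],[[0,0,-0.46],0,25]]'; python3 - <<'E'
from h import *
look()
print(togo([.572,-.081,.239],0),ctrl.sense()["joint_positions"].round(2))
E
```

```text
time_s: 10.62
eef_pos: [0.6543, 0.0581, 0.1574]
ee_rot: [-3.122, 0.349, -0.001]
force: [-0.7, -0.1, 1.2]
width: 0.0122
grip_force: 0.4
top (np.float64(332.66), np.float64(257.2), 5) [ 0.4 -3. ]
scene (np.float64(162.63), np.float64(191.13), 7) [-0.6 -0. ]
time_s: 11.1
eef_pos: [0.6533, 0.0578, 0.2254]
ee_rot: [3.122, -0.348, -0.003]
force: [0.4, 0.4, 0.5]
width: 0.0215
grip_force: 0.0
top (np.float64(332.76), np.float64(257.2), 6) [ 0.2 -2.6]
scene (np.float64(162.39), np.float64(191.76), 7) [-3.  -0.4]
[[-0.348, 1.029, -0.055], ('yaw share', np.float64(0.2145), 'deg', np.float64(77.2))] [ 0.05  0.23  1.66 -0.    1.24  1.84]
```

```bash
python3 -m crank '[[[-0.1,0.3,-0.05],-0.029,30],[[-0.2,0.6,-0.05],-0.058,40],[[-0.3,0.9,-0.05],-0.087,50],[[-0.35,1,-0.05],-0.116,60],[[-0.35,1,-0.05],-0.145,60]]'; python3 -m crank '[[[0,0,0],-0.029,60],[[0,0,0],-0.058,60],[[0,0,0],-0.087,60],[[0,0,0],-0.116,60],[[0,0,0],-0.141,60]]'; python3 - <<'E'
from h import *
print(togo([.572,-.081,.239],0))
p=eyes.camera_params("wrist"); im,d=eyes.camera("wrist"); cv2.imwrite("pics/w6.png",im[:,:,::-1])
u,v=proj("wrist",C0,p); print(u,v); u,v=int(u),int(v); u=max(u,40)
print(red(im,(0,240,150,350)))
a=im[v-25:v+25,u-30:u+30]; print(u,v)
T=cv2.imread("pics/last_top.png")[:,:,::-1]
o=np.zeros((500,800,3),np.uint8); o[:,:600]=cv2.resize(a,(600,500),interpolation=cv2.INTER_CUBIC); o[:200,600:]=cv2.resize(T[247:267,323:343],(200,200),interpolation=cv2.INTER_CUBIC)
cv2.imwrite("pics/c6.png",o[:,:,::-1])
E
```

```text
time_s: 11.82
eef_pos: [0.5681, -0.078, 0.2325]
ee_rot: [-2.956, -1.065, 0.002]
force: [0.5, 0.6, 0.3]
width: 0.0514
grip_force: 0.0
time_s: 12.45
eef_pos: [0.569, -0.0767, 0.2323]
ee_rot: [-2.212, -2.23, 0.001]
force: [0.0, -0.4, 0.4]
width: 0.0509
grip_force: 0.0
[[-0.029, 0.02, -0.045], ('yaw share', np.float64(0.0013), 'deg', np.float64(0.5))]
63.900033892703874 305.42128367265803
(np.float64(65.91), np.float64(306.62), 37)
63 305
```

View pics/c6.png

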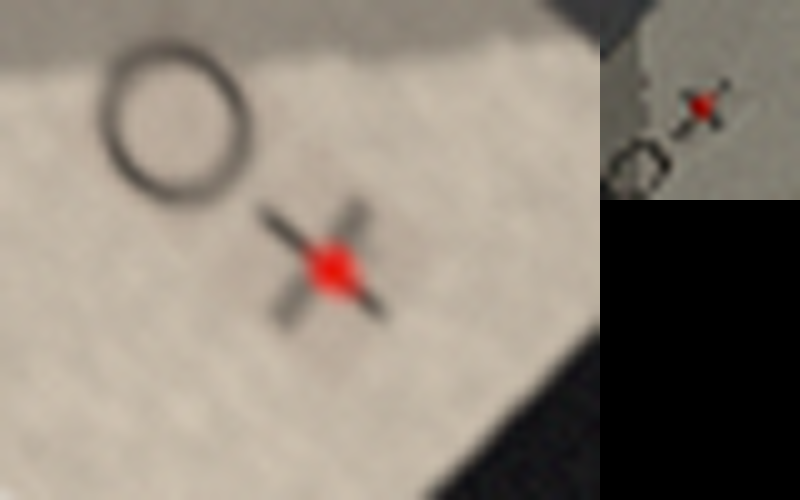

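```bash
python3 -m crank '[[[-0.03,0.14,0.2],0,60],[[-0.03,0.14,0.45],0,60],[[-0.03,0.14,0.65],0,60],[[-0.03,0.14,0.65],0,60]]';python3 -m crank '[[[0,-0.08,0],0,60],[[0,-0.16,0],0,60],[[0,-0.22,0],0,60],[[0,-0.25,0],0,60],[[0,-0.25,0],0,60]]'
```

```text
time_s: 13.0
eef_pos: [0.5874, -0.0807, 0.132]
ee_rot: [-2.217, -2.218, 0.007]
force: [-0.8, -0.1, 0.5]
width: 0.0514
grip_force: 0.0
time_s: 13.62
eef_pos: [0.5531, -0.0814, 0.1368]
ee_rot: [2.219, 2.222, 0.001]
force: [1.0, -0.5, 1.4]
width: 0.0515
grip_force: 0.8
```

```bash
python3 -m crank '[[[0,-0.02,0],0,60],[[0,-0.04,0],0,60],[[0,-0.04,0],0,60]]'; python3 - <<'E'
from h import *
look()
E
```

```text
time_s: 14.0
eef_pos: [0.5515, -0.0814, 0.1366]
ee_rot: [2.214, 2.218, 0.011]
force: [14.7, 1.0, -6.8]
width: 0.0515
grip_force: 7.3
top None None
scene None None
```

```bash
python3 -m crank '[[[0,0.09,0],0,60],[[0,0.09,0],0,60],[[0,0.09,-0.35],0,60],[[0,0.09,-0.7],0,60],[[0,0.09,-0.7],0,60]]'; python3 - <<'E'
from h import *
p=eyes.camera_params("wrist"); im,d=eyes.camera("wrist"); T,_=eyes.camera("top")
o=np.zeros((400,800,3),np.uint8); o[:,:533]=cv2.resize(im,(533,400)); o[:200,540:800]=cv2.resize(T[115:195,185:289],(260,200)); cv2.imwrite("pics/c7.png",o[:,:,::-1])
E
```

```text
time_s: 14.72
eef_pos: [0.5628, -0.0817, 0.2462]
ee_rot: [2.215, 2.219, 0.007]
force: [0.5, -0.2, 0.2]
width: 0.0513
grip_force: 0.0
```

View pics/c7.png

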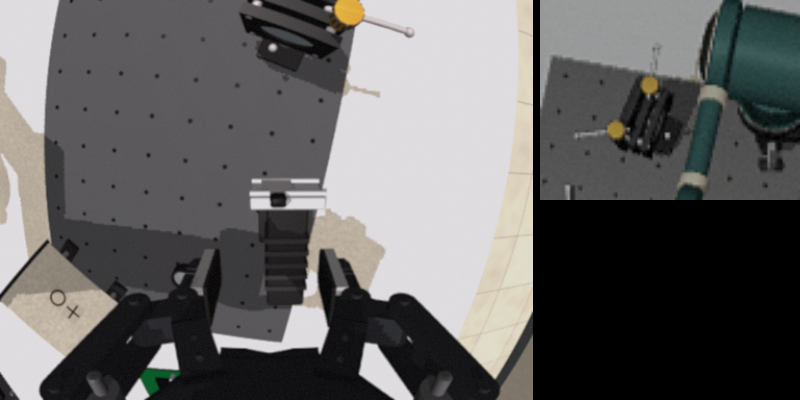

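The picture shows the tab back at its shut position near (278,199), no spot on the screen, and the gripper clear.

```bash
python3 -c "
from plant import workorder; print(workorder.close_job())"
```

```text
the job is handed in; nothing more can be done
None
```

The job is handed in: I opened the shutter, set the spot on the cross about 2 mm off sideways and under 0.5 mm in height with the bars let go, then slid the shutter to its shut stop and left the gripper clear, at 14.7 s; the hand-in gave no verdict.

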